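Free a stuck slide tray with the release pin

TASK

The slide reader's tray is stuck shut. Take the release pin from its stand, reach down through the slot in the reader's top and feel along for the hidden sprung latch, press it until the tray springs out, then put the pin back in its stand, fully home and upright. The inside is delicate: never press on the reader with more than 25 N, touch the reader with nothing but the pin, and do not disturb the loose things around it.

Things in the scene. Friction and masses are not known exactly. Their poses are not given: they have to be found in the camera images.
- reader: White box-shaped slide reader, 180 (x) x 160 (y) x 85 mm high, fixed to the worktop. Origin: centre of its underside. Its front, with the grey tray, faces its own -x (towards the robot, give or take); its z is up. Flat top at 85 mm.
- slot (a point): Centre of the mouth of the release slot, level with the reader's top; axes as the reader's. The slot is a plain opening 10 mm wide along x and 62 mm long along y, through a 6 mm top plate. Soft black dust lips just inside the mouth hide what is below; the pin passes through them without resistance.
- rail (a point): Point 25 mm straight below slot, on the flat top of a rigid guide rail under the slot. The rail has a pocket, 12 mm long along y and wider than the slot, with the latch's pad in it, 7 mm below the rail (32 mm below the mouth). Where along y is unknown: its centre lies within 24 mm of this point. Feel for it: a tip that stops at 25 mm is on the rail, one that goes past 30 mm is on the pad.
- tray (a joint): How far the tray has come out, in m: 0 shut, 0.045 fully out. The latch's pad is springy: 3 N to start it, about 7 to 9 N when it frees the tray after 6 mm of travel, hard stop after 9 mm. Once freed the sprung tray comes out by itself towards the reader's -x and stays out.
- tray_front (a point): Centre of the tray's grey front panel (102 mm wide, 28 mm high), 28 mm above the worktop.
- pin: Release pin, about 60 g, upright in its stand. Black square handle 16 x 16 mm, from 4 to 48 mm above the origin, sides square to the pin's x and y; under it a steel flange 22 mm across, 4 mm thick, and a steel shaft 6 mm across, 60 mm long. Origin: on the axis, at the flange's underside; z up towards the handle. Grip the handle from above.
- pin_tip (a point): The lower end of the pin's shaft, on its axis, 60 mm below the pin's origin; tapers to 3 mm across over the last 2.5 mm.
- stand: Aluminium stand for the pin, a block 50 x 50 x 66 mm high on a dark base plate 76 x 76 x 4 mm, fixed to the worktop. Origin: centre of its underside.
- stand_hole (a point): Centre of the stand's hole, level with its top (66 mm above the worktop). The hole is 9 mm across with a small chamfer, 62 mm deep; with the pin home its flange rests on the stand's top and its origin is at this point.
- timer: Bystander: white lab timer, 58 x 62 x 18 mm, lying on the worktop between reader and stand. Origin: centre of its underside.
- filter_cube: Bystander: small black cube, 34 x 34 x 35 mm, to the right of the reader. Origin: centre of its underside.
- objective_case: Bystander: clear round case with a black cap, 38 mm across, 64 mm high, behind the reader. Origin: centre of its underside.

How it is judged:
By the outcome, as a careful person would: the job done as asked, in the order asked, and still so for the second after the job is handed in, with the robot touching nothing.
It also fails if it takes over 64 s, if anything falls off the work surface, if the arm or the gripper's body presses on something with over 40 N, if the wrist force passes 120 N, or if a joint passes its speed limit or range.

ROBOT

A 6-joint arm with a two-finger parallel gripper is mounted at the origin on a cart in front of the work surface, level with it; the furniture and walls round the work are solid. World frame = base frame: x ahead of the robot, y to its left, z up, the work surface at z = 0. Lengths are in m, angles in rad, forces in N, time in s.
With the tool pointing down it reaches from about 0.25 to 0.725 m from the base axis. Payload 4 kg.
Tool frame: the origin (TCP) lies midway between the tips of the shut fingers; the grasp point (between the pads) lies 19 mm behind it; z points along the fingers, y is the direction in which the jaws open and shut (so a half turn about z gives the same grasp; the last joint's range is limited). The gripper opens to 85 mm and grips with 20 to 120 N. Pads are 22 mm wide; open, the fingers measure 114 mm over their backs; the gripper's body (76 mm by 85 mm) begins 54 mm behind the grasp point. The pads swing forward as they close: fully open they stand 13 mm farther back than shut.
Start: joints at [1.228, 0.241, 0.005, 1.335, 0, 1.571], TCP at [0.168, 0.471, 0.208] pointing down, gripper open.
Joint ranges: [-2.72, 2.72], [-1.05, 1.87], [-1.09, 1.28], [-1.99, 2.15], [-1.42, 1.44], [-3.14, 3.14]. Speed limits (rad/s): [2.79, 2.79, 3.14, 3.14, 3.14, 3.14].

INTERFACE

Orientations are given as a unit quaternion [x, y, z, w].
In Python, from workcell import bot gives the robot as it stands.
- The arm moves only by the shell command python3 -m inch 'ROWS'. ROWS is JSON, a list of rows, each a list of 5 numbers: the shift along the tool's x, y, z scaled (see below), then the turn about the tool's z scaled (see below), then the closure, from 0 (fully open) to 1 (shut). A call has 1 to 10 rows; each row is the pose to reach, as a shift and turn from the pose commanded when the call began, along the tool's axes at that moment; what a row does not reach only later rows make up. The controller multiplies each number of a shift by 100 cm and each number of a turn by 120 degrees. A row lasts 1/8 s, in which the tool goes at most 62.5 mm and 10.7 degrees, less where a joint would pass 70% of its speed; a pose out of reach is approached as far as the arm can. A call with a number of a shift or a turn outside -1 to 1 is refused whole. A call with a gripper value outside its range is refused whole. The fingers move at their own pace and stop on an object; the grip force is fixed at half the most. Time passes only in rows, so rows that repeat a pose let the fingers close. It gives the time, the measured TCP pose, the force and the opening at its end, in the units of the state.
- bot.get_obs(): the state, without advancing time (a new reading comes with each control period).
- bot.camera(name): name is "scene" or "top"; returns the picture (480x640x3 uint8, red, green, blue); there is no depth.
- bot.calibration(name): a dict with "intrinsics" (3x3 intrinsics, pixels), "k1" (the pictures are not rectified: a ray, as slopes to the right and down, at radius r is drawn at 1 + k1 r^2 times it, then the intrinsics apply), "xyz" and "attitude" of the camera in the world. Camera axes: x right, y down, z forward; pixel columns grow to the right and rows downward; lengths in m; the calibration is good to about 2 mm. A picture is of the moment at which its call begins. calibration takes no time and is no camera call.
- bot.job_done(): hands the job in, once; it reports no verdict.
Trained networks look in the newest picture that a camera, given by its name, has taken for a name from the list of things; names that differ only in an ending like _2 or _b are one class to them, and where a whole thing is asked for, a point or a joint stands for the part that bears it (a point fixed in the world has none). Each returns a list of dicts, best first, with "score" (0 to 1); they miss things now and then, are a little off and sometimes report something else, mostly with a low value. They report only what shows in the picture. A call takes as long as a camera call.
- bot.masks_of(camera, target): "pixels" (480x640 bool, what is visible of it) and "extent" ([left, top, width, height] as shares, 0 to 1, of the picture: columns of its width, rows of its height, round what is visible of it).
- bot.spot_point(camera, target): "point" ([column, row] as shares, 0 to 1, of the picture: columns of its width, rows of its height: a listed point, or the origin of a listed thing).
The state is a dict: "clock": time; "joint_pos": joint angles; "joint_vel": joint speeds; "tau": joint torques, N m; "eef_pos": TCP position; "tool_rot": TCP orientation; "ft_force": force on the tool from outside, world axes, zero at the start; "ft_torque": the same for the moment, N m; "grip_width": finger opening in m.
Only numpy, scipy, OpenCV 4.12 (cv2) and the standard library are available. Lean on these libraries where they do the work, as an engineer would, in place of code of your own. Each camera call takes 0.05 s, during which the arm holds its last target.

## Working session

There is one attempt and no reset: what is moved stays moved. The work goes in short steps, Python scripts to look and compute and a shell command to move; the robot and the scene stay as the last step left them, time stands still between calls to the robot, and variables do not carry over. Pictures are saved under pics/ and viewed, and the job is handed in when it is done.

```bash
ls; mkdir -p pics
cat > look.py <<'E'
import cv2,numpy as np
from workcell import bot
def snap(cam,fn):
    im=bot.camera(cam); cv2.imwrite('pics/'+fn,im[:,:,::-1]); return im
E
python3 - <<'E'
from look import *
o=bot.get_obs()
for k,v in o.items(): print(k,np.round(v,4))
for c in('scene','top'):
    snap(c,c+'0.png'); print(c,bot.calibration(c))
    for t in ['reader','slot','rail','tray_front','pin','pin_tip','stand','stand_hole','timer','filter_cube','objective_case']:
        try: print(t,[(round(d['score'],2),np.round(np.array(d['point'])*[640,480],1).tolist()) for d in bot.spot_point(c,t)[:3]])
        except Exception as e: print(t,e)
E
```

```text
pics
clock 0.0
joint_pos [1.228  0.2414 0.0037 1.3353 0.     1.5708]
joint_vel [-0.0002  0.0003 -0.0001  0.0011 -0.0009 -0.0007]
tau [ 8.00000e-04 -3.72317e+01  2.52408e+01  1.71000e-02  1.00000e-04
 -0.00000e+00]
eef_pos [0.1678 0.4702 0.2073]
tool_rot [ 1.706e-01  9.853e-01 -1.100e-03 -2.000e-04]
ft_force [-0.0918  0.3274  0.1552]
ft_torque [-0.0108  0.0151  0.0043]
grip_width 0.0852
scene {'intrinsics': array([[457.46052   ,   0.        , 318.34373061],
       [  0.        , 457.46052   , 241.62415751],
       [  0.        ,   0.        ,   1.        ]]), 'k1': -0.07817609893567107, 'xyz': array([0.16947462, 0.3307723 , 0.68260786]), 'attitude': array([-0.30102176,  0.85980733, -0.38811167,  0.13959436])}
reader [(0.83, [339.3, 249.0])]
slot [(0.63, [350.6, 222.0])]
rail [(0.61, [347.3, 230.6]), (0.2, [346.2, 328.8])]
tray_front [(0.73, [375.9, 258.3])]
pin [(0.8, [264.7, 417.4])]
pin_tip []
stand [(0.72, [271.3, 436.9]), (0.19, [348.9, 232.2])]
stand_hole [(0.7, [265.8, 419.4]), (0.37, [269.5, 234.3])]
timer [(0.63, [346.2, 328.6])]
filter_cube [(0.71, [401.6, 205.2])]
objective_case []
top {'intrinsics': array([[604.47821618,   0.        , 322.05796666],
       [  0.        , 604.47821618, 233.74047454],
       [  0.        ,   0.        ,   1.        ]]), 'k1': -0.12945725437922131, 'xyz': array([ 0.51141892, -0.194742  ,  1.45449041]), 'attitude': array([-0.69764184,  0.71563718, -0.02340929,  0.02472444])}
reader [(0.75, [357.7, 230.6])]
slot [(0.67, [362.9, 241.3]), (0.21, [365.7, 270.8])]
rail [(0.84, [361.1, 242.8])]
tray_front [(0.6, [364.8, 270.2])]
pin [(0.63, [183.5, 312.1])]
pin_tip [(0.54, [361.6, 242.1])]
stand [(0.69, [189.7, 311.6])]
stand_hole [(0.7, [184.5, 313.7])]
timer [(0.79, [287.0, 292.7])]
filter_cube [(0.6, [454.0, 240.0]), (0.57, [363.0, 241.9]), (0.33, [181.4, 311.5])]
objective_case [(0.49, [330.4, 170.4])]
```

View pics/scene0.png

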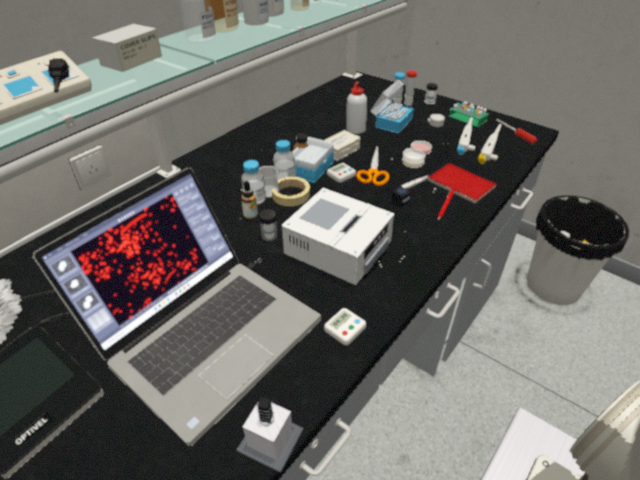

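View pics/top0.png

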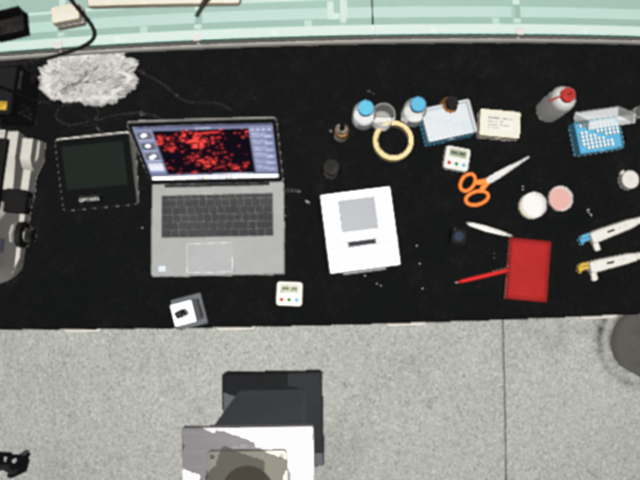

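```bash
cat >> look.py <<'E'
from scipy.spatial.transform import Rotation as R
def cal(c):
    k=bot.calibration(c); return k['intrinsics'],k['k1'],np.array(k['xyz']),R.from_quat(k['attitude'])
def ray(c,px):
    K,k1,t,q=cal(c)
    d=np.array([(px[0]-K[0,2])/K[0,0],(px[1]-K[1,2])/K[1,1]]); u=d.copy()
    for _ in range(20): u=d/(1+k1*(u@u))
    return t,q.apply([u[0],u[1],1.])
def atz(c,px,z):
    t,d=ray(c,px); return t+d*(z-t[2])/d[2]
def proj(c,P):
    K,k1,t,q=cal(c); p=q.inv().apply(np.atleast_2d(P)-t); u=p[:,:2]/p[:,2:]
    u=u*(1+k1*(u**2).sum(1,keepdims=True)); return u*K[0,0]+K[:2,2]
E
python3 - <<'E'
from look import *
S={'slot':(350.6,222,.085),'pin':(264.7,417.4,.066),'stand':(271.3,436.9,0),'stand_hole':(265.8,419.4,.066),'timer':(346.2,328.6,0),'cube':(401.6,205.2,0),'reader':(339.3,249,0),'tf':(375.9,258.3,.028)}
T={'slot':(362.9,241.3,.085),'pin':(183.5,312.1,.066),'stand':(189.7,311.6,0),'stand_hole':(184.5,313.7,.066),'timer':(287,292.7,0),'cube':(454,240,0),'reader':(357.7,230.6,0),'tf':(364.8,270.2,.028)}
for k in S: print(k,atz('scene',S[k][:2],S[k][2]).round(4),atz('top',T[k][:2],T[k][2]).round(4))
for c in('scene','top'):
    im=cv2.imread(f'pics/{c}0.png')
    a=(slice(140,480),slice(180,480)) if c=='scene' else (slice(140,360),slice(130,480))
    x=im[a]; cv2.imwrite(f'pics/{c}0z.png',cv2.resize(x,None,fx=2 if c=='top' else 1.7,fy=2 if c=='top' else 1.7,interpolation=cv2.INTER_CUBIC))
E
```

```text
slot [ 0.5846 -0.2876  0.085 ] [ 0.5853 -0.2856  0.085 ]
pin [0.4332 0.1315 0.066 ] [0.4333 0.1304 0.066 ]
stand [0.4312 0.1273 0.    ] [0.4306 0.1307 0.    ]
stand_hole [0.4299 0.1327 0.066 ] [0.4296 0.1282 0.066 ]
timer [ 0.4651 -0.1135  0.    ] [ 0.471  -0.1056  0.    ]
cube [ 0.583  -0.5087  0.    ] [ 0.5873 -0.5126  0.    ]
reader [ 0.6075 -0.2823  0.    ] [ 0.616  -0.2795  0.    ]
tf [ 0.5125 -0.2813  0.028 ] [ 0.52   -0.2919  0.028 ]
```

Both pictures agree: the reader is at mid-right (top ~360,230) with its dark slot at (362,243), the stand with the pin is lower left (185,312), and the timer lies between them (289,293). I'll zoom in to get the yaws.

Run:
```python
import cv2
im=cv2.imread('pics/top0.png')
a=cv2.resize(im[290:332,160:215],None,fx=7,fy=7,interpolation=cv2.INTER_CUBIC)
b=cv2.resize(im[182:278,315:405],None,fx=4.4,fy=4.4,interpolation=cv2.INTER_CUBIC)
cv2.imwrite('pics/tz_stand.png',a); cv2.imwrite('pics/tz_reader.png',b)
im=cv2.imread('pics/scene0.png')
a=cv2.resize(im[390:470,225:315],None,fx=6,fy=6,interpolation=cv2.INTER_CUBIC)
b=cv2.resize(im[180:285,275:400],None,fx=5,fy=5,interpolation=cv2.INTER_CUBIC)
cv2.imwrite('pics/sz_stand.png',a); cv2.imwrite('pics/sz_reader.png',b)
```

```text
(no output)
```

View pics/tz_stand.png

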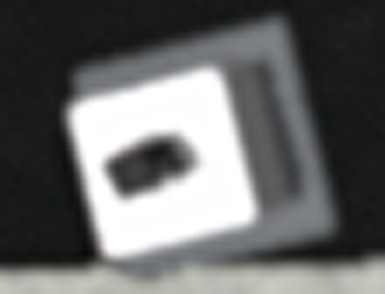

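View pics/tz_reader.png

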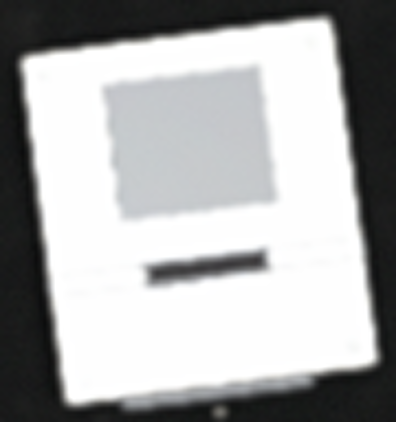

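View pics/sz_stand.png

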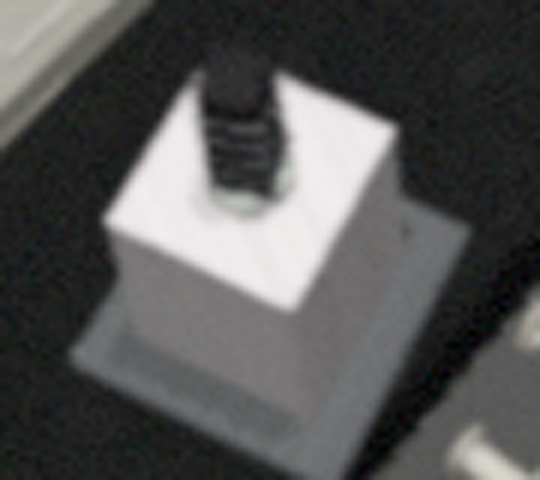

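View pics/sz_reader.png

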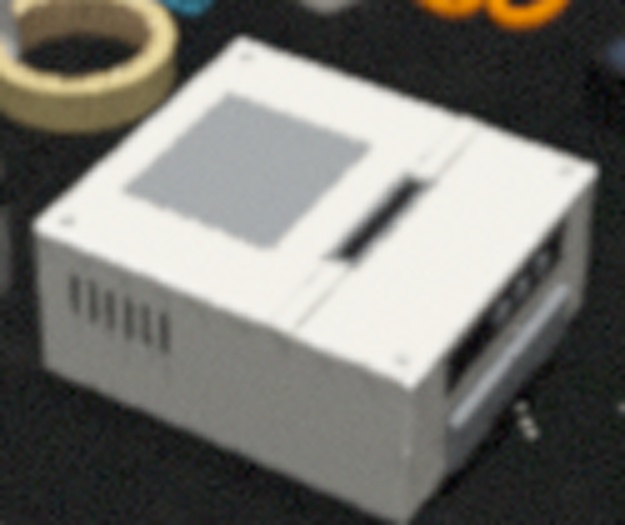

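```bash
cat >> look.py <<'E'
def ortho(c,im,x0,x1,y0,y1,z,s=2000):
    # image: rows = +x from x0, cols = +y from y0
    X,Y=np.meshgrid(np.arange(x0,x1,1/s),np.arange(y0,y1,1/s),indexing='ij')
    p=proj(c,np.stack([X.ravel(),Y.ravel(),np.full(X.size,z)],1)).reshape(X.shape+(2,)).astype(np.float32)
    return cv2.remap(im,p[...,0],p[...,1],cv2.INTER_CUBIC)
def rect(o,x0,y0,thr,s=2000,inv=False):
    g=cv2.cvtColor(o,cv2.COLOR_BGR2GRAY); m=((g<thr) if inv else (g>thr)).astype(np.uint8)
    cs,_=cv2.findContours(m,cv2.RETR_EXTERNAL,cv2.CHAIN_APPROX_NONE); k=max(cs,key=cv2.contourArea)
    r=cv2.minAreaRect(k); b=cv2.boxPoints(r)
    (cy,cx),(a,h),_=r; e=b[1]-b[0]; yaw=np.degrees(np.arctan2(e[0],e[1]))%90
    return np.round([x0+cx/s,y0+cy/s],4),np.round([a/s,h/s],4),round(float((yaw+45)%90-45),2)
E
python3 - <<'E'
from look import *
for c in('top','scene'):
    im=cv2.imread(f'pics/{c}0.png')
    for n,b,z,thr in(('reader',(.46,.76,-.42,-.14),.085,140 if c=='top' else 185),('stand',(.385,.475,.08,.18),.066,170)):
        o=ortho(c,im,*b,z); cv2.imwrite(f'pics/o_{c}_{n}.png',o)
        print(c,n,rect(o,b[0],b[2],thr))
        if n=='reader':
            o2=ortho(c,im,.56,.61,-.335,-.235,z); print('slot',rect(o2,.56,-.335,140,inv=True))
a=cv2.imread('pics/o_scene_reader.png'); cv2.imwrite('pics/o_sr.png',a[::-1,::-1])
E
```

```text
top reader (array([ 0.6107, -0.2797]), array([0.1882, 0.1643]), 5.84)
slot (array([ 0.5829, -0.2826]), array([0.0091, 0.0603]), 5.55)
top stand (array([0.4316, 0.1322]), array([0.0548, 0.0537]), 13.28)
scene reader (array([ 0.6106, -0.2797]), array([0.181 , 0.1631]), 6.01)
slot (array([ 0.5817, -0.2839]), array([0.0106, 0.0612]), 5.71)
scene stand (array([0.4297, 0.1315]), array([0.0513, 0.0514]), 13.39)
```

View pics/o_sr.png

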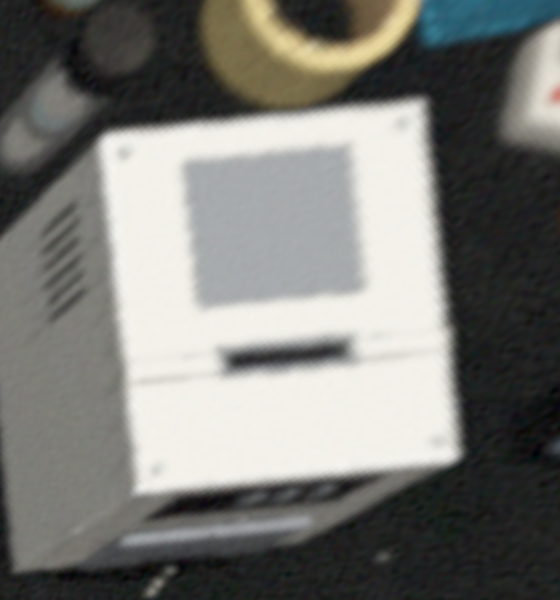

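View pics/o_scene_stand.png

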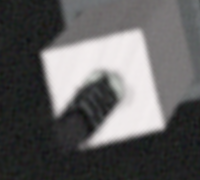

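View pics/o_top_stand.png

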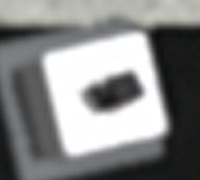

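Run:
```python
from look import *
for c in('scene','top'):
    im=cv2.imread(f'pics/{c}0.png').astype(float)
    im=np.clip(im*(2.2),0,255).astype(np.uint8)
    t=proj(c,[[.431,.1318,.114],[.431,.1318,.066]]);print(c,t.round(1))
    m=t.mean(0).astype(int)
    cv2.imwrite(f'pics/h_{c}.png',cv2.resize(im[m[1]-20:m[1]+20,m[0]-20:m[0]+20],None,fx=14,fy=14,interpolation=cv2.INTER_CUBIC))
```

```text
scene [[262.6 401.4]
 [265.7 418.5]]
top [[178.  314.5]
 [182.9 313.1]]
```

View pics/h_scene.png

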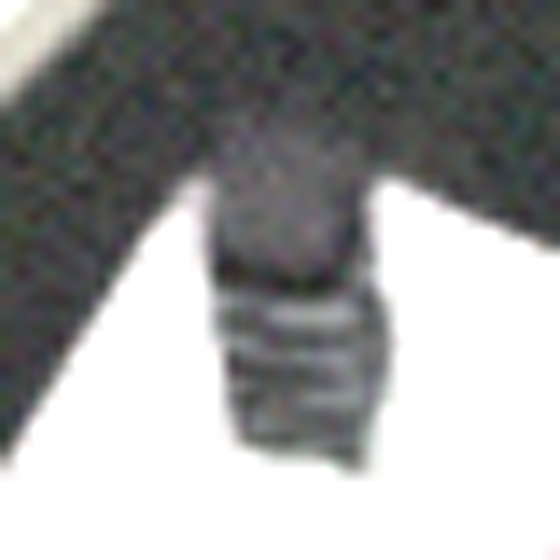

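View pics/h_top.png

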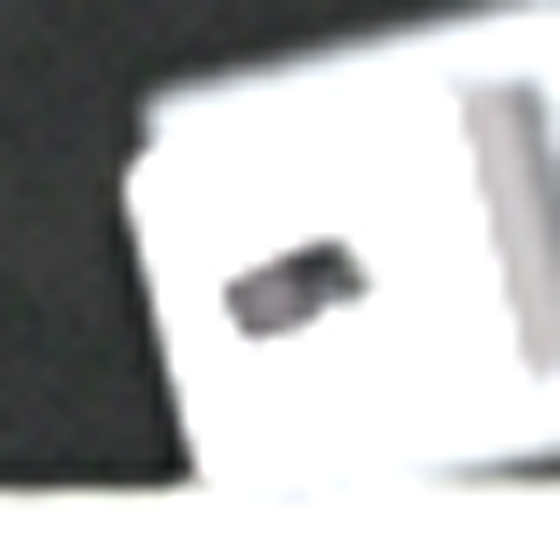

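Run:
```python
from look import *
from scipy.optimize import minimize
import itertools
# silhouette fit: dark handle against bright stand top/reader in both views
ims={c:cv2.cvtColor(cv2.imread(f'pics/{c}0.png'),cv2.COLOR_BGR2GRAY).astype(float) for c in('scene','top')}
def sil(c,x,y,yaw):
    P=np.array([[sx*.008,sy*.008,z] for sx in(-1,1) for sy in(-1,1) for z in(.004,.048)])
    P=R.from_euler('z',yaw,degrees=True).apply(P)+[x,y,.066]
    return cv2.convexHull(proj(c,P).astype(np.float32))[:,0]
def render(c,h,roi,ss=8):
    m=np.zeros(((roi[3]-roi[1])*ss,(roi[2]-roi[0])*ss),np.uint8)
    q=((h-[roi[0],roi[1]]+.5)*ss).astype(np.int32); cv2.fillConvexPoly(m,q,255)
    return cv2.resize(m,None,fx=1/ss,fy=1/ss,interpolation=cv2.INTER_AREA)/255.
rois={'scene':(254,408,280,424),'top':(172,305,194,322)}
for c in('top','scene'):
    r=rois[c]; im=ims[c][r[1]:r[3],r[0]:r[2]]
    d=np.clip((235-im)/(235-60),0,1)
    if c=='scene': d=np.clip((200-im)/(200-60),0,1)
    out=[]
    for yaw in range(-44,46,4):
        f=lambda p:((cv2.GaussianBlur(render(c,sil(c,p[0],p[1],yaw),r),(0,0),.7)-d)**2).sum()
        b=min((f((.4306+dx,.1318+dy)),dx,dy) for dx in np.arange(-.006,.0061,.001) for dy in np.arange(-.006,.0061,.001))
        out.append((round(b[0],2),yaw,round(b[1],3),round(b[2],3)))
    print(c,sorted(out)[:8],max(out)[0])
```

```text
Traceback (most recent call last):
  File "look.py", line 16, in proj
    K,k1,t,q=cal(c); p=q.inv().apply(np.atleast_2d(P)-t); u=p[:,:2]/p[:,2:]
             ~~~^^^
  File "look.py", line 7, in cal
    k=bot.calibration(c); return k['intrinsics'],k['k1'],np.array(k['xyz']),R.from_quat(k['attitude'])
ValueError: time passes only in moves, steps and waits
```

```bash
sed -i 's/^def cal(c):/import functools\n@functools.lru_cache(None)\ndef cal(c):/' look.py
cat > fit.py <<'E'
from look import *
ims={c:cv2.cvtColor(cv2.imread(f'pics/{c}0.png'),cv2.COLOR_BGR2GRAY).astype(float) for c in('scene','top')}
def sil(c,x,y,yaw):
    P=np.array([[sx*.008,sy*.008,z] for sx in(-1,1) for sy in(-1,1) for z in(.004,.048)])
    P=R.from_euler('z',yaw,degrees=True).apply(P)+[x,y,.066]
    return cv2.convexHull(proj(c,P).astype(np.float32))[:,0]
def render(c,h,roi,ss=8):
    m=np.zeros(((roi[3]-roi[1])*ss,(roi[2]-roi[0])*ss),np.uint8)
    q=((h-[roi[0],roi[1]]+.5)*ss).astype(np.int32); cv2.fillConvexPoly(m,q,255)
    return cv2.resize(m,None,fx=1/ss,fy=1/ss,interpolation=cv2.INTER_AREA)/255.
rois={'scene':(254,408,280,424),'top':(172,305,194,322)}
for c in('top','scene'):
    r=rois[c]; im=ims[c][r[1]:r[3],r[0]:r[2]]
    d=np.clip((235-im)/(235-60),0,1)
    if c=='scene': d=np.clip((200-im)/(200-60),0,1)
    out=[]
    for yaw in range(-44,46,4):
        f=lambda p:((cv2.GaussianBlur(render(c,sil(c,p[0],p[1],yaw),r),(0,0),.7)-d)**2).sum()
        b=min((f((.4306+dx,.1318+dy)),dx,dy) for dx in np.arange(-.006,.0061,.001) for dy in np.arange(-.006,.0061,.001))
        out.append((round(b[0],2),yaw,round(b[1],3),round(b[2],3)))
    print(c,sorted(out)[:8],max(out)[0])
E
python3 fit.py
```

```text
top [(np.float64(8.84), 16, np.float64(0.002), np.float64(-0.002)), (np.float64(9.16), 12, np.float64(0.002), np.float64(-0.002)), (np.float64(9.36), 20, np.float64(0.002), np.float64(-0.002)), (np.float64(10.1), 24, np.float64(0.002), np.float64(-0.002)), (np.float64(10.32), 8, np.float64(0.002), np.float64(-0.002)), (np.float64(11.41), 28, np.float64(0.002), np.float64(-0.001)), (np.float64(11.69), 32, np.float64(0.002), np.float64(-0.001)), (np.float64(12.17), 4, np.float64(0.002), np.float64(-0.002))] 18.2
scene [(np.float64(2.66), 40, np.float64(0.0), np.float64(-0.001)), (np.float64(2.99), 36, np.float64(0.0), np.float64(-0.001)), (np.float64(3.65), 44, np.float64(0.0), np.float64(-0.001)), (np.float64(4.77), -44, np.float64(0.0), np.float64(-0.001)), (np.float64(5.51), 32, np.float64(0.0), np.float64(-0.001)), (np.float64(7.42), 28, np.float64(0.0), np.float64(-0.001)), (np.float64(8.57), -40, np.float64(0.001), np.float64(-0.001)), (np.float64(8.7), -32, np.float64(0.001), np.float64(-0.001))] 20.87
```

```bash
cat > ov.py <<'E'
from look import *
tiles=[]
for c,m in(('scene',(264,410)),('top',(182,313))):
  row=[]
  for yaw in(14,28,40):
    im=cv2.imread(f'pics/{c}0.png').astype(float); im=np.clip(im*1.8,0,255).astype(np.uint8)
    s=12;h=11
    t=cv2.resize(im[m[1]-h:m[1]+h,m[0]-h:m[0]+h],None,fx=s,fy=s,interpolation=cv2.INTER_CUBIC)
    off={'scene':(.4306,.1308),'top':(.4326,.1298)}[c]
    for z in(.004,.048):
        P=R.from_euler('z',yaw,degrees=True).apply([[.008,.008,z],[.008,-.008,z],[-.008,-.008,z],[-.008,.008,z]])+[*off,.066]
        q=((proj(c,P)-[m[0]-h,m[1]-h]+.5)*s).astype(np.int32)
        cv2.polylines(t,[q],True,(0,0,255) if z>.01 else (0,200,0),1)
    row.append(t)
  tiles.append(np.hstack(row))
cv2.imwrite('pics/ov.png',np.vstack(tiles))
E
python3 ov.py
```

```text
(no output)
```

View pics/ov.png

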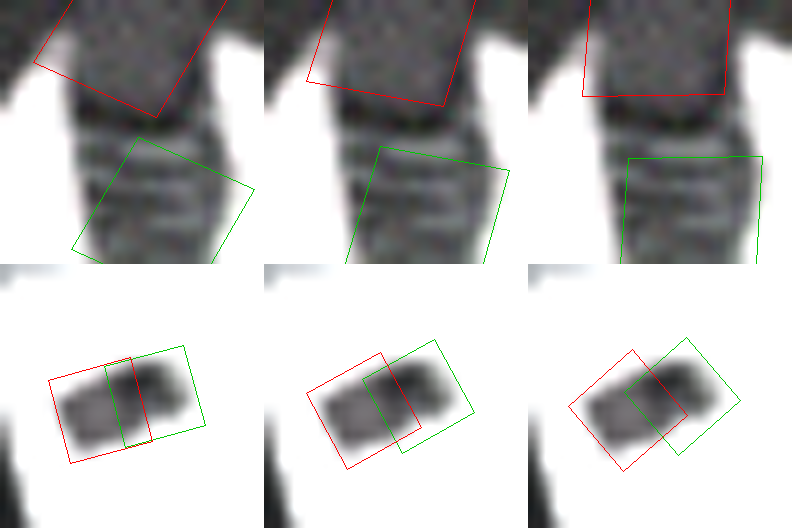

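```bash
cat > rel.py <<'E'
# prints row numbers for a world target: python3 rel.py x y z jawyaw_deg
import sys
from look import *
o=bot.get_obs(); q=R.from_quat(o['tool_rot']); p=np.array(o['eef_pos'])
t=np.array([float(a) for a in sys.argv[1:4]]); 
y=q.apply([0,1,0]); yaw=np.degrees(np.arctan2(y[1],y[0]))
d=q.inv().apply(t-p); w=0
if len(sys.argv)>4:
    w=-((float(sys.argv[4])-yaw+90)%180-90)/120
print('clock',round(float(o['clock']),2),'pos',p.round(4),'jaw',yaw.round(2),'F',np.round(o['ft_force'],2),'M',np.round(o['ft_torque'],3),'g',round(float(o['grip_width']),4)); print('row',d.round(4),round(w,4))
E
python3 rel.py .431 .131 .18 30
```

```text
clock 1.2 pos [0.1681 0.4709 0.2082] jaw 70.36 F [-0.2   0.98  0.03] M [ 0.02   0.037 -0.044] g 0.0853
row [-0.3619 -0.2317  0.0282] 0.3363
```

```bash
python3 -m inch '[[-0.3619,-0.2317,0.0282,0.3363,0],[-0.3619,-0.2317,0.0282,0.3363,0],[-0.3619,-0.2317,0.0282,0.3363,0],[-0.3619,-0.2317,0.0282,0.3363,0],[-0.3619,-0.2317,0.0282,0.3363,0],[-0.3619,-0.2317,0.0282,0.3363,0],[-0.3619,-0.2317,0.0282,0.3363,0],[-0.3619,-0.2317,0.0282,0.3363,0],[-0.3619,-0.2317,0.0282,0.3363,0],[-0.3619,-0.2317,0.0282,0.3363,0]]'; python3 rel.py .431 .131 .077 30
python3 - <<'E'
from look import *
a=snap('scene','s1.png'); b=snap('top','t1.png')
cv2.imwrite('pics/s1z.png',cv2.resize(a[340:480,180:360,::-1],None,fx=4,fy=4,interpolation=cv2.INTER_CUBIC))
E
```

```text
clock: 2.45
eef_pos: [0.4304, 0.1321, 0.1801]
tool_rot: [0.499, 0.867, 0.0, -0.0]
ft_force: [0.4, -0.2, 0.2]
grip_width: 0.0854
clock 2.45 pos [0.4304 0.1321 0.1801] jaw 30.12 F [ 0.38 -0.16  0.18] M [ 0.046  0.013 -0.057] g 0.0854
row [-0.0013 -0.      0.1031] 0.001
```

View pics/s1z.png

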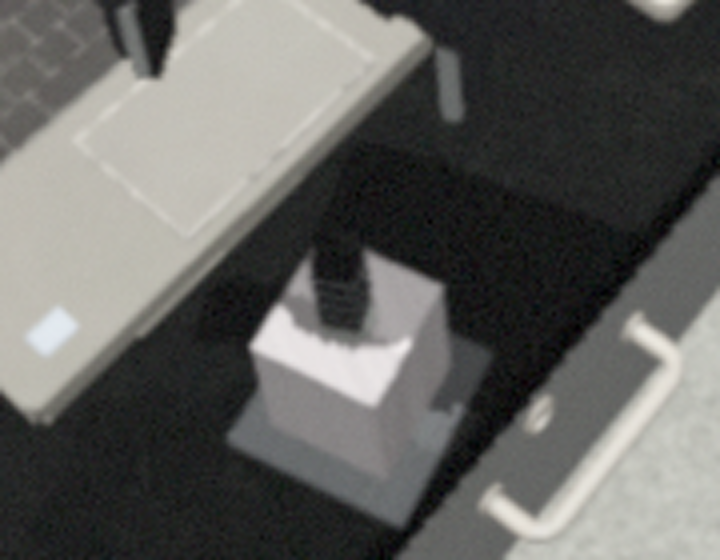

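The open fingers straddle the pin's axis, with finger tips at about (140,50) and (450,90) in the crop and the handle at (340,290) below. Next I'll descend and close.

```bash
python3 -m inch '[[-0.001,0,0.05,0,0],[-0.001,0,0.08,0,0],[-0.001,0,0.103,0,0],[-0.001,0,0.103,0,0]]'; python3 rel.py .431 .131 .077
python3 -m inch '[[0,0,0,0,0.4],[0,0,0,0,0.6],[0,0,0,0,0.75]]'; python3 rel.py .431 .131 .077
```

```text
clock: 3.05
eef_pos: [0.4294, 0.1305, 0.0756]
tool_rot: [0.499, 0.867, -0.002, -0.001]
ft_force: [-0.5, -0.0, -0.0]
grip_width: 0.0851
clock 3.05 pos [0.4294 0.1305 0.0756] jaw 30.11 F [-0.51 -0.02 -0.02] M [0.045 0.004 0.002] g 0.0851
row [-0.0004  0.0016 -0.0014] 0
clock: 3.42
eef_pos: [0.4322, 0.1304, 0.0779]
tool_rot: [0.5, 0.866, 0.001, 0.001]
ft_force: [-0.3, 0.2, 0.2]
grip_width: 0.0323
clock 3.42 pos [0.4322 0.1304 0.0779] jaw 30.01 F [-0.28  0.21  0.19] M [0.003 0.022 0.009] g 0.0323
row [ 0.0011 -0.0008  0.0009] 0
```

```bash
python3 -m inch '[[0,0,0,0,0.85],[0,0,0,0,0.95],[0,0,0,0,1],[0,0,0,0,1]]'; python3 rel.py .431 .131 .077;  python3 -m inch '[[0,0,0,0,1],[0,0,0,0,1]]'; python3 rel.py .431 .131 .077
```

```text
clock: 3.92
eef_pos: [0.432, 0.1303, 0.0778]
tool_rot: [0.5, 0.866, 0.001, 0.0]
ft_force: [-0.9, -0.1, 5.9]
grip_width: 0.0139
clock 3.92 pos [0.432  0.1303 0.0778] jaw 30.0 F [-0.87 -0.07  5.89] M [-0.036  0.301 -0.004] g 0.0139
row [ 0.0011 -0.0005  0.0008] 0
clock: 4.18
eef_pos: [0.432, 0.1303, 0.0778]
tool_rot: [0.5, 0.866, 0.001, 0.0]
ft_force: [-0.9, 0.3, 6.0]
grip_width: 0.0141
clock 4.17 pos [0.432  0.1303 0.0778] jaw 30.0 F [-0.94  0.26  6.02] M [-0.013  0.271  0.028] g 0.0141
row [ 0.0011 -0.0005  0.0008] 0
```

```bash
python3 -m inch '[[0,0,-0.004,0,1],[0,0,-0.01,0,1],[0,0,-0.01,0,1],[0,0,-0.01,0,1]]'; python3 rel.py .432 .1303 .0778
python3 -m inch '[[0,0,-0.03,0,1],[0,0,-0.06,0,1],[0,0,-0.09,0,1],[0,0,-0.1,0,1],[0,0,-0.1,0,1],[0,0,-0.1,0,1]]'; python3 rel.py .582 -.283 .188
python3 - <<'E'
from look import *
a=snap('scene','s2.png'); b=snap('top','t2.png')
cv2.imwrite('pics/s2z.png',cv2.resize(a[340:480,180:360,::-1],None,fx=4,fy=4,interpolation=cv2.INTER_CUBIC))
E
```

```text
clock: 4.68
eef_pos: [0.4315, 0.1301, 0.0869]
tool_rot: [0.5, 0.866, -0.0, -0.0]
ft_force: [-0.3, -0.7, -1.1]
grip_width: 0.014
clock 4.67 pos [0.4315 0.1301 0.0869] jaw 30.0 F [-0.32 -0.71 -1.07] M [ 0.002 -0.015 -0.042] g 0.014
row [-0.0001  0.0005  0.0091] 0
clock: 5.42
eef_pos: [0.4306, 0.1299, 0.1856]
tool_rot: [0.5, 0.866, -0.001, -0.001]
ft_force: [0.1, 0.4, -1.1]
grip_width: 0.014
clock 5.42 pos [0.4306 0.1299 0.1856] jaw 30.0 F [ 0.11  0.43 -1.06] M [-0.007  0.004  0.007] g 0.014
row [-0.4333 -0.0754 -0.0025] 0
```

View pics/s2z.png

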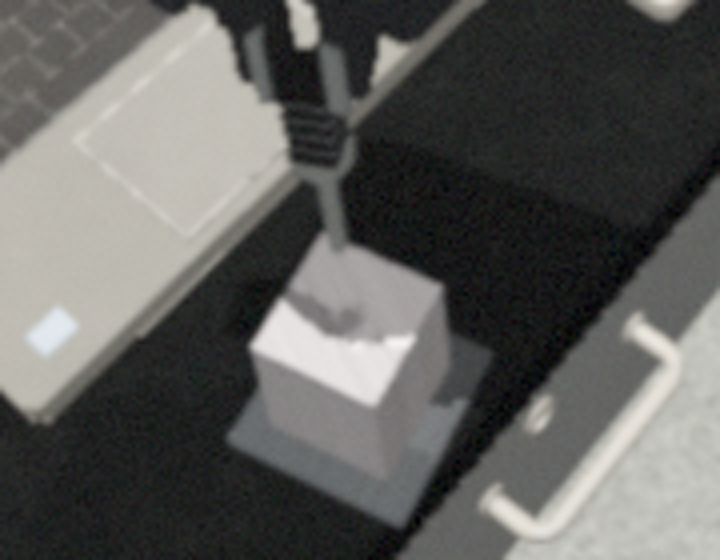

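The pin is in the hand, upright, and its tip is clear of the stand at (340,245) in the crop. I'll move over the slot.

```bash
python3 -m inch '[[-0.433,-0.0754,-0.003,0,1],[-0.433,-0.0754,-0.003,0,1],[-0.433,-0.0754,-0.003,0,1],[-0.433,-0.0754,-0.003,0,1],[-0.433,-0.0754,-0.003,0,1],[-0.433,-0.0754,-0.003,0,1],[-0.433,-0.0754,-0.003,0,1],[-0.433,-0.0754,-0.003,0,1],[-0.433,-0.0754,-0.003,0,1],[-0.433,-0.0754,-0.003,0,1]]'; python3 rel.py .5823 -.2832 .17; 
python3 -m inch '[[0,0,0.01,0,1],[0,0,0.018,0,1],[0,0,0.018,0,1],[0,0,0.018,0,1]]'; python3 rel.py .5823 -.2832 .17
python3 - <<'E'
from look import *
a=snap('scene','s3.png'); 
for c in('scene',): print([(round(d['score'],2),np.round(np.array(d['point'])*[640,480],1).tolist()) for d in bot.spot_point(c,'pin_tip')[:3]])
b=snap('top','t3.png')
for c in('top',): print([(round(d['score'],2),np.round(np.array(d['point'])*[640,480],1).tolist()) for d in bot.spot_point(c,'pin_tip')[:3]])
cv2.imwrite('pics/s3z.png',cv2.resize(a[170:270,280:410,::-1],None,fx=6,fy=6,interpolation=cv2.INTER_CUBIC))
cv2.imwrite('pics/t3z.png',cv2.resize(b[182:278,305:415,::-1],None,fx=6,fy=6,interpolation=cv2.INTER_CUBIC))
E
```

```text
clock: 6.78
eef_pos: [0.5824, -0.281, 0.19]
tool_rot: [0.499, 0.866, 0.0, -0.0]
ft_force: [-0.6, 0.3, 0.3]
grip_width: 0.0139
clock 6.78 pos [ 0.5824 -0.281   0.19  ] jaw 30.09 F [-0.62  0.33  0.31] M [0.028 0.03  0.021] g 0.0139
row [-0.0019 -0.0012  0.02  ] 0
clock: 7.28
eef_pos: [0.5827, -0.2823, 0.1721]
tool_rot: [0.5, 0.866, -0.0, 0.0]
ft_force: [-0.6, 0.5, 0.2]
grip_width: 0.0144
clock 7.28 pos [ 0.5827 -0.2823  0.1721] jaw 30.02 F [-0.64  0.49  0.22] M [-0.019 -0.002 -0.016] g 0.0144
row [-0.0005 -0.0008  0.0021] 0
[(0.78, [350.4, 216.1])]
[]
```

View pics/s3z.png

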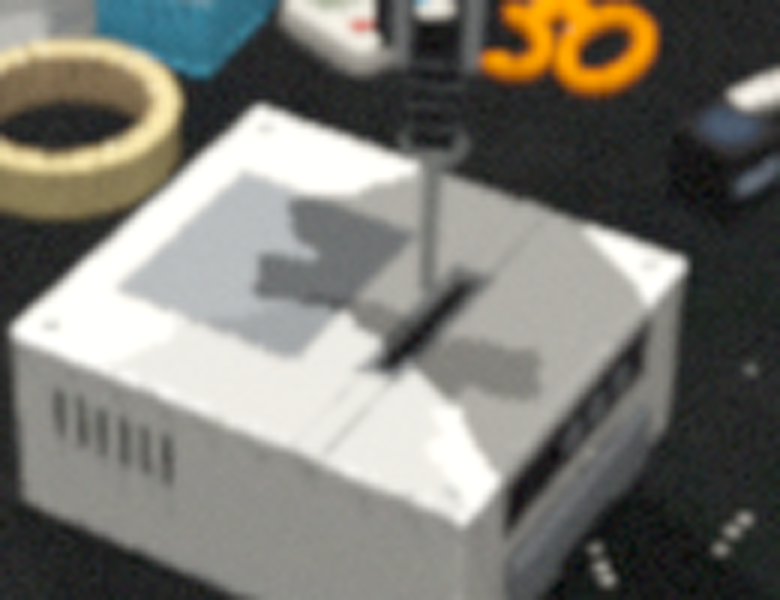

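View pics/t3z.png

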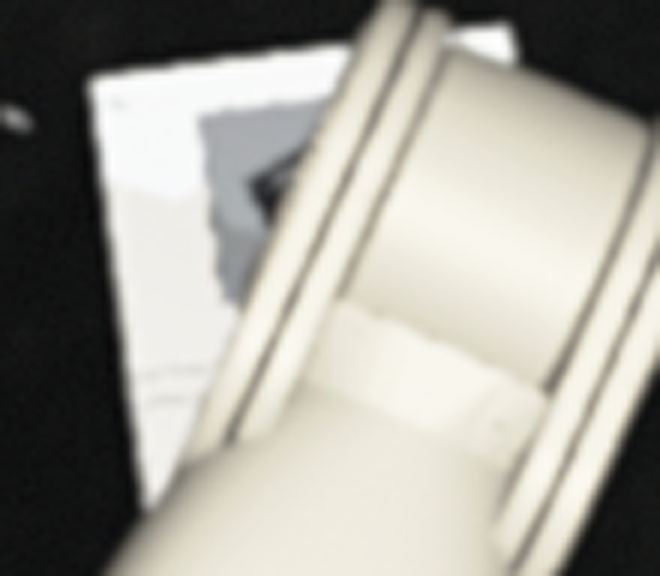

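Run:
```python
from look import *
for p in((350.4,216.1),(350.9,217.8)): print(atz('scene',p,.1003).round(4), atz('scene',p,.0985).round(4))
print(proj('scene',[[.5823,-.2832,.085],[.5823,-.2832,.1003]]))
im=cv2.imread('pics/s3.png')
o2=ortho('scene',im,.56,.61,-.335,-.235,.085); g=cv2.cvtColor(o2,cv2.COLOR_BGR2GRAY)
for t in(90,105,120): print('slot',rect(o2,.56,-.335,t,inv=True))
cv2.imwrite('pics/o3.png',cv2.resize(o2[::-1,::-1],None,fx=3,fy=3))
```

```text
[ 0.5857 -0.2872  0.1003] [ 0.5869 -0.2891  0.0985]
[ 0.5816 -0.2833  0.1003] [ 0.5828 -0.2852  0.0985]
[[350.29284778 223.47437588]
 [350.58587999 217.67659513]]
slot (array([ 0.5821, -0.2837]), array([0.0128, 0.0567]), 7.13)
slot (array([ 0.5823, -0.2844]), array([0.0156, 0.0592]), 7.13)
slot (array([ 0.583 , -0.2882]), array([0.0239, 0.0677]), 18.43)
```

View pics/o3.png

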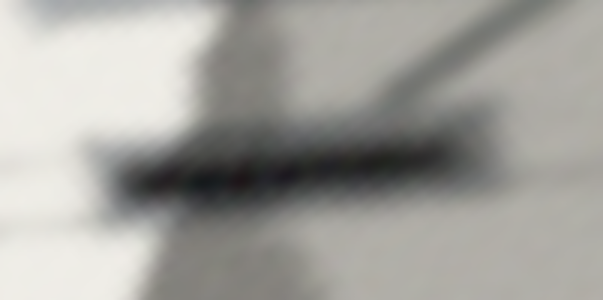

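```bash
python3 -m inch '[[0,0,0.006,0,1],[0,0,0.012,0,1],[0,0,0.012,0,1],[0,0,0.012,0,1],[0,0,0.012,0,1]]'; python3 rel.py .5823 -.2832 .155
python3 - <<'E'
from look import *
a=snap('scene','s4.png')
print([(round(d['score'],2),np.round(np.array(d['point'])*[640,480],1).tolist()) for d in bot.spot_point('scene','pin_tip')[:3]])
cv2.imwrite('pics/s4z.png',cv2.resize(a[195:245,320:380,::-1],None,fx=12,fy=12,interpolation=cv2.INTER_CUBIC))
print(((proj('scene',[[.5823,-.2832,.085],[.5823,-.2832,.0887],[.5823+.0994*.031,-.2832-.995*.031,.085],[.5823-.0994*.031,-.2832+.995*.031,.085]])-[320,195])*12).round())
E
```

```text
clock: 8.1
eef_pos: [0.5829, -0.2826, 0.1602]
tool_rot: [0.5, 0.866, -0.0, 0.0]
ft_force: [-0.5, 0.6, -0.7]
grip_width: 0.0143
clock 8.1 pos [ 0.5829 -0.2826  0.1602] jaw 30.0 F [-0.53  0.64 -0.67] M [ 0.028  0.024 -0.019] g 0.0143
row [-0.0002 -0.0008  0.0052] 0
[(0.76, [350.1, 223.6])]
[[364. 342.]
 [364. 325.]
 [452. 248.]
 [272. 439.]]
```

View pics/s4z.png

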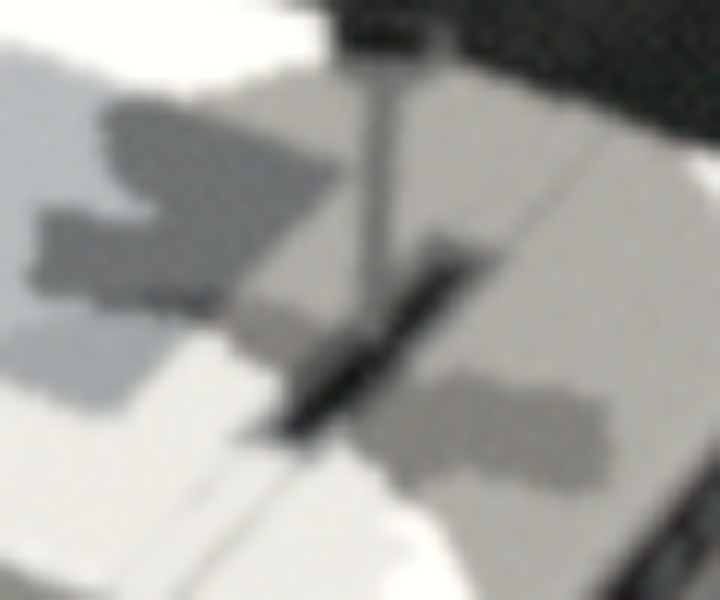

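```bash
python3 -m inch '[[0,0,0.002,0,1],[0,0,0.004,0,1],[0,0,0.006,0,1],[0,0,0.006,0,1]]'; python3 -m inch '[[0,0,0.002,0,1],[0,0,0.004,0,1],[0,0,0.006,0,1],[0,0,0.006,0,1]]';python3 rel.py .5823 -.2832 .14
```

```text
clock: 8.7
eef_pos: [0.5825, -0.2824, 0.1536]
tool_rot: [0.5, 0.866, -0.0, -0.0]
ft_force: [-0.2, 0.2, -0.0]
grip_width: 0.0141
clock: 9.2
eef_pos: [0.5826, -0.2824, 0.1477]
tool_rot: [0.5, 0.866, -0.0, -0.0]
ft_force: [0.3, 0.2, -0.4]
grip_width: 0.0142
clock 9.2 pos [ 0.5826 -0.2824  0.1477] jaw 30.01 F [ 0.31  0.17 -0.44] M [-0.009  0.008  0.017] g 0.0142
row [-0.0005 -0.0006  0.0077] 0
```

In the slot (tip about 9 mm below the mouth, no force). I'll descend further towards the rail and start feeling.

```bash
python3 -m inch '[[0,0,0.004,0,1],[0,0,0.008,0,1],[0,0,0.012,0,1],[0,0,0.013,0,1],[0,0,0.013,0,1]]';
python3 -m inch '[[0,0,0.001,0,1],[0,0,0.002,0,1],[0,0,0.002,0,1]]'
python3 -m inch '[[0,0,0.0005,0,1],[0,0,0.001,0,1],[0,0,0.001,0,1]]'; python3 rel.py .5823 -.2832 .132
```

```text
clock: 9.82
eef_pos: [0.5827, -0.2825, 0.1349]
tool_rot: [0.5, 0.866, -0.0, -0.0]
ft_force: [-0.5, -0.4, 0.2]
grip_width: 0.0138
clock: 10.2
eef_pos: [0.5827, -0.2825, 0.133]
tool_rot: [0.5, 0.866, -0.0, -0.0]
ft_force: [-0.2, -0.6, -1.2]
grip_width: 0.0136
clock: 10.58
eef_pos: [0.5827, -0.2825, 0.132]
tool_rot: [0.5, 0.866, -0.0, -0.0]
ft_force: [0.2, 0.1, -0.7]
grip_width: 0.014
clock 10.57 pos [ 0.5827 -0.2825  0.132 ] jaw 30.0 F [ 0.18  0.15 -0.72] M [-0.     0.005 -0.045] g 0.014
row [-0.0004 -0.0007 -0.    ] 0
```

```bash
python3 -m inch '[[0,0,0.0005,0,1],[0,0,0.0005,0,1]]';
python3 -m inch '[[0,0,0.0005,0,1],[0,0,0.0005,0,1]]'; python3 -m inch '[[0,0,0.0005,0,1],[0,0,0.0005,0,1]]'; python3 rel.py .5823 -.2832 .132
```

```text
clock: 10.82
eef_pos: [0.5828, -0.2826, 0.1318]
tool_rot: [0.5, 0.866, 0.0, 0.0]
ft_force: [-0.0, 0.7, 0.2]
grip_width: 0.0139
clock: 11.08
eef_pos: [0.583, -0.2826, 0.1316]
tool_rot: [0.5, 0.866, 0.0, 0.0]
ft_force: [-1.2, 0.2, 3.1]
grip_width: 0.0141
clock: 11.32
eef_pos: [0.5831, -0.2828, 0.1314]
tool_rot: [0.5, 0.866, 0.0, 0.001]
ft_force: [-0.7, 0.5, 5.3]
grip_width: 0.0142
clock 11.32 pos [ 0.5831 -0.2828  0.1314] jaw 30.0 F [-0.74  0.49  5.26] M [ 0.081  0.243 -0.013] g 0.0142
row [ 0.     -0.0009 -0.0006] 0
```

Stops at 25 mm depth, so this is the rail, with a contact stiffness of about 7 N/mm. I'll feel along +y in 5 mm hops.

```bash
python3 -m inch '[[0,0,-0.0018,0,1],[0.00456,0.00205,-0.0018,0,1],[0.00456,0.00205,-0.0018,0,1],[0.00456,0.00205,0,0,1],[0.00456,0.00205,0,0,1]]'
python3 -m inch '[[0,0,-0.0018,0,1],[0.00456,0.00205,-0.0018,0,1],[0.00456,0.00205,-0.0018,0,1],[0.00456,0.00205,0,0,1],[0.00456,0.00205,0,0,1]]'; python3 rel.py .5823 -.2832 .132
```

```text
clock: 11.95
eef_pos: [0.5826, -0.2776, 0.1314]
tool_rot: [0.5, 0.866, 0.0, 0.001]
ft_force: [-0.6, 0.2, 3.9]
grip_width: 0.0141
clock: 12.58
eef_pos: [0.5821, -0.2726, 0.1314]
tool_rot: [0.5, 0.866, 0.0, 0.001]
ft_force: [-0.8, 0.3, 4.6]
grip_width: 0.014
clock 12.57 pos [ 0.5821 -0.2726  0.1314] jaw 30.01 F [-0.79  0.29  4.62] M [0.12  0.276 0.018] g 0.014
row [-0.0093 -0.0051 -0.0005] 0
```

```bash
python3 -m inch '[[0,0,-0.0018,0,1],[0.00456,0.00205,-0.0018,0,1],[0.00456,0.00205,-0.0018,0,1],[0.00456,0.00205,0,0,1],[0.00456,0.00205,0,0,1]]'
python3 -m inch '[[0,0,-0.0018,0,1],[0.00456,0.00205,-0.0018,0,1],[0.00456,0.00205,-0.0018,0,1],[0.00456,0.00205,0,0,1],[0.00456,0.00205,0,0,1]]'; python3 rel.py .5823 -.2832 .132
```

```text
clock: 13.2
eef_pos: [0.5816, -0.2677, 0.1314]
tool_rot: [0.5, 0.866, 0.0, 0.001]
ft_force: [-1.1, 0.4, 4.1]
grip_width: 0.0141
clock: 13.82
eef_pos: [0.5811, -0.2627, 0.1314]
tool_rot: [0.5, 0.866, 0.0, 0.001]
ft_force: [-0.2, -0.2, 3.8]
grip_width: 0.014
clock 13.82 pos [ 0.5811 -0.2627  0.1314] jaw 30.01 F [-0.16 -0.22  3.82] M [0.127 0.229 0.016] g 0.014
row [-0.0184 -0.0092 -0.0005] 0
```

```bash
python3 -m inch '[[0,0,-0.0018,0,1],[0.00365,0.00164,-0.0018,0,1],[0.00365,0.00164,-0.0018,0,1],[0.00365,0.00164,0,0,1],[0.00365,0.00164,0,0,1]]'; python3 rel.py .5823 -.2832 .132
```

```text
clock: 14.45
eef_pos: [0.5807, -0.2588, 0.1314]
tool_rot: [0.5, 0.866, 0.0, 0.001]
ft_force: [-1.3, 0.9, 3.9]
grip_width: 0.0143
clock 14.45 pos [ 0.5807 -0.2588  0.1314] jaw 30.0 F [-1.34  0.9   3.86] M [0.104 0.235 0.021] g 0.0143
row [-0.022  -0.0108 -0.0005] 0
```

Nothing on that side, so I'll go back past the centre to -5 mm and carry on.

```bash
python3 -m inch '[[0,0,-0.003,0,1],[-0.01,-0.0045,-0.003,0,1],[-0.02,-0.009,-0.003,0,1],[-0.02645,-0.0119,-0.003,0,1],[-0.02645,-0.0119,-0.003,0,1],[-0.02645,-0.0119,-0.001,0,1],[-0.02645,-0.0119,0,0,1],[-0.02645,-0.0119,0,0,1]]'
python3 -m inch '[[0,0,-0.0018,0,1],[-0.00456,-0.00205,-0.0018,0,1],[-0.00456,-0.00205,-0.0018,0,1],[-0.00456,-0.00205,0,0,1],[-0.00456,-0.00205,0,0,1]]'; python3 rel.py .5823 -.2832 .132
```

```text
clock: 15.45
eef_pos: [0.5836, -0.2875, 0.1315]
tool_rot: [0.5, 0.866, -0.0, 0.001]
ft_force: [-0.9, -0.1, 4.2]
grip_width: 0.0141
clock: 16.08
eef_pos: [0.584, -0.2926, 0.1314]
tool_rot: [0.5, 0.866, 0.0, 0.001]
ft_force: [-1.1, 0.7, 5.2]
grip_width: 0.0144
clock 16.07 pos [ 0.584  -0.2926  0.1314] jaw 30.0 F [-1.13  0.69  5.18] M [0.095 0.285 0.01 ] g 0.0144
row [ 0.009   0.0032 -0.0006] 0
```

```bash
python3 -m inch '[[0,0,-0.0018,0,1],[-0.00456,-0.00205,-0.0018,0,1],[-0.00456,-0.00205,-0.0018,0,1],[-0.00456,-0.00205,0,0,1],[-0.00456,-0.00205,0,0,1]]'; python3 rel.py .5823 -.2832 .132
```

```text
clock: 16.7
eef_pos: [0.5845, -0.2978, 0.1314]
tool_rot: [0.5, 0.866, -0.0, 0.001]
ft_force: [-1.4, -0.1, 4.3]
grip_width: 0.0141
clock 16.7 pos [ 0.5845 -0.2978  0.1314] jaw 29.99 F [-1.41 -0.13  4.29] M [ 0.078  0.326 -0.013] g 0.0141
row [ 0.0137  0.0053 -0.0006] 0
```

```bash
python3 -m inch '[[0,0,-0.0018,0,1],[-0.00456,-0.00205,-0.0018,0,1],[-0.00456,-0.00205,-0.0018,0,1],[-0.00456,-0.00205,0,0,1],[-0.00456,-0.00205,0,0,1]]'; python3 rel.py .5823 -.2832 .132
```

```text
clock: 17.32
eef_pos: [0.5845, -0.3022, 0.13]
tool_rot: [0.5, 0.866, 0.0, -0.0]
ft_force: [-0.6, -0.1, -0.8]
grip_width: 0.0142
clock 17.32 pos [ 0.5845 -0.3022  0.13  ] jaw 30.01 F [-0.59 -0.11 -0.75] M [-0.001 -0.014 -0.011] g 0.0142
row [ 0.0176  0.0076 -0.002 ] 0
```

Dropped past the rail at about -19 mm with no force: this is the pocket. I'll centre a bit more and go down to the pad.

```bash
python3 -m inch '[[-0.0014,-0.0006,0,0,1],[-0.00274,-0.00123,0,0,1],[-0.00274,-0.00123,0,0,1]]'; python3 -m inch '[[0,0,0.0015,0,1],[0,0,0.003,0,1],[0,0,0.0045,0,1],[0,0,0.0045,0,1]]'; python3 rel.py .5823 -.2832 .132;  python3 -m inch '[[0,0,0.001,0,1],[0,0,0.002,0,1],[0,0,0.002,0,1]]'
```

```text
clock: 17.7
eef_pos: [0.5851, -0.3056, 0.1306]
tool_rot: [0.5, 0.866, -0.0, 0.0]
ft_force: [-0.1, -0.1, -0.9]
grip_width: 0.0142
clock: 18.2
eef_pos: [0.5849, -0.3053, 0.1257]
tool_rot: [0.5, 0.866, -0.0, -0.0]
ft_force: [-0.3, -0.1, -0.6]
grip_width: 0.014
clock 18.2 pos [ 0.5849 -0.3053  0.1257] jaw 30.0 F [-0.3  -0.13 -0.55] M [ 0.018  0.014 -0.003] g 0.014
row [ 0.0204  0.0088 -0.0062] 0
clock: 18.58
eef_pos: [0.5853, -0.3056, 0.1246]
tool_rot: [0.5, 0.866, -0.0, 0.0]
ft_force: [-0.2, -0.7, 2.2]
grip_width: 0.0141
```

Pad touched at 32 mm depth. I'll press it in small steps while watching the force.

```bash
python3 -m inch '[[0,0,0.0007,0,1],[0,0,0.0014,0,1],[0,0,0.002,0,1],[0,0,0.002,0,1]]'; python3 -m inch '[[0,0,0.0007,0,1],[0,0,0.0014,0,1],[0,0,0.002,0,1],[0,0,0.002,0,1]]';  python3 -m inch '[[0,0,0.0005,0,1],[0,0,0.001,0,1],[0,0,0.001,0,1]]'
```

```text
clock: 19.08
eef_pos: [0.5853, -0.3058, 0.1231]
tool_rot: [0.5, 0.866, -0.0, 0.001]
ft_force: [-2.3, 0.1, 5.5]
grip_width: 0.0141
clock: 19.58
eef_pos: [0.5851, -0.3058, 0.1213]
tool_rot: [0.5, 0.866, -0.0, 0.001]
ft_force: [-2.7, 0.7, 6.2]
grip_width: 0.0142
clock: 19.95
eef_pos: [0.5851, -0.3059, 0.1204]
tool_rot: [0.5, 0.866, -0.0, 0.001]
ft_force: [-1.3, -0.6, 7.3]
grip_width: 0.0142
```

Run:
```python
from look import *
a=snap('scene','s5.png')
cv2.imwrite('pics/s5z.png',cv2.resize(a[170:290,280:420,::-1],None,fx=5,fy=5,interpolation=cv2.INTER_CUBIC))
```

```text
(no output)
```

View pics/s5z.png

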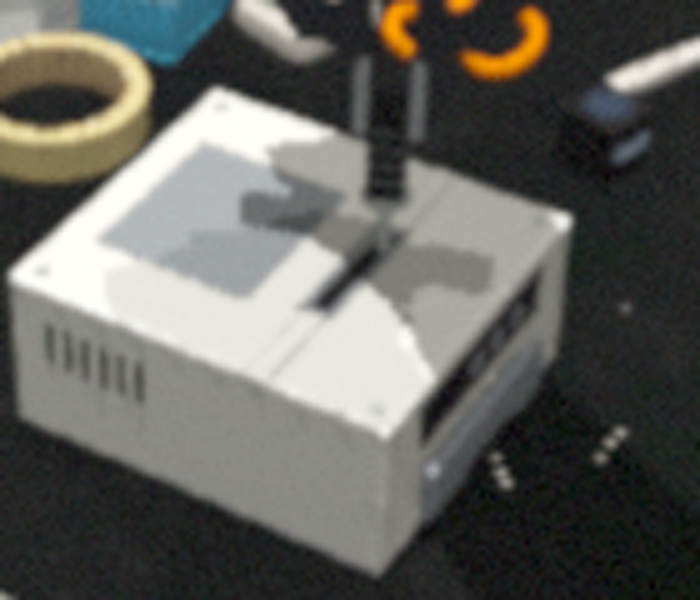

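The pin is in the far (-y) end of the slot (about (385,230) in the crop), and the tray is still shut after about 4.3 mm of travel. I'll press on.

```bash
python3 -m inch '[[0,0,0.0005,0,1],[0,0,0.001,0,1],[0,0,0.001,0,1]]'; python3 -m inch '[[0,0,0.0005,0,1],[0,0,0.001,0,1],[0,0,0.001,0,1]]'
python3 - <<'E'
from look import *
a=snap('scene','s6.png')
cv2.imwrite('pics/s6z.png',cv2.resize(a[170:290,280:420,::-1],None,fx=5,fy=5,interpolation=cv2.INTER_CUBIC))
E
```

```text
clock: 20.38
eef_pos: [0.585, -0.3059, 0.1194]
tool_rot: [0.5, 0.866, -0.0, 0.001]
ft_force: [-1.2, -0.2, 6.1]
grip_width: 0.0138
clock: 20.75
eef_pos: [0.5854, -0.3057, 0.1179]
tool_rot: [0.5, 0.866, -0.0, 0.001]
ft_force: [-1.0, -0.4, 5.8]
grip_width: 0.014
```

View pics/s6z.png

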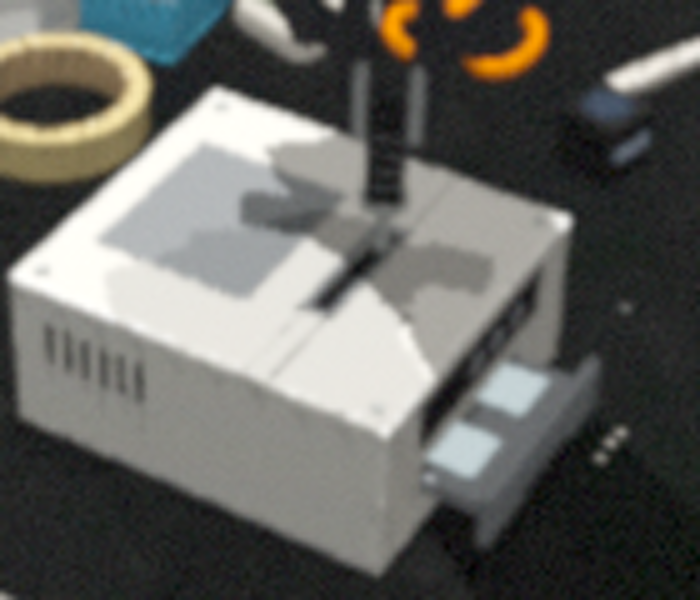

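The tray has sprung out (front panel at about (540,450) in the crop, two slides showing). I'll withdraw straight up.

```bash
python3 -m inch '[[0,0,-0.005,0,1],[0,0,-0.015,0,1],[0,0,-0.025,0,1],[0,0,-0.04,0,1],[0,0,-0.055,0,1],[0,0,-0.07,0,1],[0,0,-0.07,0,1],[0,0,-0.07,0,1]]'; python3 rel.py .431 .1305 .188
```

```text
clock: 21.8
eef_pos: [0.5849, -0.3053, 0.1867]
tool_rot: [0.5, 0.866, -0.0, -0.0]
ft_force: [0.0, -0.4, -0.9]
grip_width: 0.0145
clock 21.8 pos [ 0.5849 -0.3053  0.1867] jaw 30.0 F [ 0.01 -0.41 -0.92] M [ 0.055 -0.029 -0.013] g 0.0145
row [ 0.4544  0.0846 -0.0011] 0
```

```bash
python3 -m inch '[[0.4545,0.0848,-0.001,0,1],[0.4545,0.0848,-0.001,0,1],[0.4545,0.0848,-0.001,0,1],[0.4545,0.0848,-0.001,0,1],[0.4545,0.0848,-0.001,0,1],[0.4545,0.0848,-0.001,0,1],[0.4545,0.0848,-0.001,0,1],[0.4545,0.0848,-0.001,0,1],[0.4545,0.0848,-0.001,0,1],[0.4545,0.0848,-0.001,0,1]]'; python3 -m inch '[[0,0,0.02,0,1],[0,0,0.035,0,1],[0,0,0.042,0,1],[0,0,0.042,0,1],[0,0,0.042,0,1]]';python3 rel.py .4313 .1302 .14
python3 - <<'E'
from look import *
a=snap('scene','s7.png')
cv2.imwrite('pics/s7z.png',cv2.resize(a[385:445,230:310,::-1],None,fx=9,fy=9,interpolation=cv2.INTER_CUBIC))
E
```

```text
clock: 23.05
eef_pos: [0.4311, 0.1301, 0.1876]
tool_rot: [0.5, 0.866, -0.0, -0.0]
ft_force: [-0.1, 0.2, -1.2]
grip_width: 0.014
clock: 23.68
eef_pos: [0.4318, 0.1304, 0.1466]
tool_rot: [0.5, 0.866, 0.0, 0.0]
ft_force: [0.4, 0.6, -0.5]
grip_width: 0.0142
clock 23.68 pos [0.4318 0.1304 0.1466] jaw 29.96 F [ 0.38  0.59 -0.54] M [ 0.014 -0.029 -0.051] g 0.0142
row [ 0.0001 -0.0006  0.0066] 0
```

View pics/s7z.png

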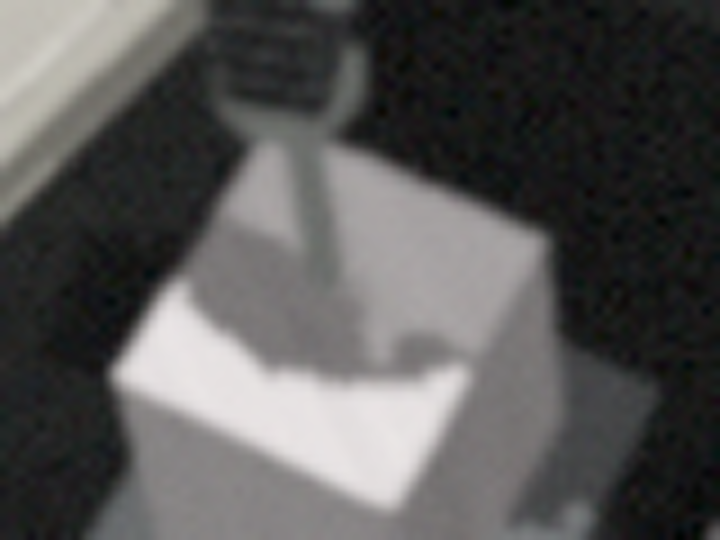

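The tip is just above the middle of the stand's top ((318,280) in the crop; centre of the top is about (331,315)). I'll lower it carefully.

```bash
python3 -m inch '[[-0.0001,-0.0004,0.003,0,1],[-0.0001,-0.0004,0.006,0,1],[-0.0001,-0.0004,0.008,0,1],[-0.0001,-0.0004,0.008,0,1]]';python3 -m inch '[[0,0,0.001,0,1],[0,0,0.002,0,1],[0,0,0.002,0,1]]';python3 -m inch '[[0,0,0.001,0,1],[0,0,0.002,0,1],[0,0,0.002,0,1]]'; python3 rel.py .4313 .1302 .0778
```

```text
clock: 24.22
eef_pos: [0.4307, 0.1303, 0.1378]
tool_rot: [0.5, 0.866, -0.0, -0.0]
ft_force: [0.2, 0.1, -1.6]
grip_width: 0.0139
clock: 24.6
eef_pos: [0.4309, 0.1303, 0.1359]
tool_rot: [0.5, 0.866, -0.0, -0.0]
ft_force: [0.1, -0.5, -0.5]
grip_width: 0.0144
clock: 24.98
eef_pos: [0.4308, 0.1303, 0.1339]
tool_rot: [0.5, 0.866, -0.0, -0.0]
ft_force: [-0.2, -0.0, -0.6]
grip_width: 0.0139
clock 24.98 pos [0.4308 0.1303 0.1339] jaw 30.0 F [-0.23 -0.02 -0.57] M [-0.002 -0.049  0.003] g 0.0139
row [-0.0003  0.0004  0.0561] 0
```

In the hole with no force. I'll continue down.

```bash
python3 -m inch '[[0,0,0.008,0,1],[0,0,0.016,0,1],[0,0,0.024,0,1],[0,0,0.03,0,1],[0,0,0.03,0,1]]';python3 -m inch '[[0,0,0.008,0,1],[0,0,0.016,0,1],[0,0,0.021,0,1],[0,0,0.022,0,1],[0,0,0.022,0,1]]'; python3 rel.py .4313 .1302 .0778; python3 -m inch '[[0,0,0.001,0,1],[0,0,0.002,0,1],[0,0,0.003,0,1],[0,0,0.003,0,1]]'; python3 rel.py .4313 .1302 .0778
```

```text
clock: 25.6
eef_pos: [0.4306, 0.1302, 0.1034]
tool_rot: [0.5, 0.866, -0.0, -0.0]
ft_force: [-0.5, -0.1, -1.2]
grip_width: 0.0141
clock: 26.22
eef_pos: [0.4309, 0.1303, 0.082]
tool_rot: [0.5, 0.866, -0.0, -0.0]
ft_force: [0.0, 0.3, -0.2]
grip_width: 0.014
clock 26.23 pos [0.4309 0.1303 0.082 ] jaw 30.0 F [ 0.02  0.25 -0.24] M [ 0.033 -0.038 -0.007] g 0.014
row [-0.0003  0.0003  0.0042] 0
clock: 26.72
eef_pos: [0.4309, 0.1303, 0.0789]
tool_rot: [0.5, 0.866, -0.0, -0.0]
ft_force: [-0.2, -0.1, -0.3]
grip_width: 0.0139
clock 26.73 pos [0.4309 0.1303 0.0789] jaw 30.0 F [-0.21 -0.1  -0.33] M [-0.031  0.013  0.062] g 0.0139
row [-0.0003  0.0003  0.0011] 0
```

```bash
python3 -m inch '[[0,0,0.0005,0,1],[0,0,0.001,0,1],[0,0,0.001,0,1]]'; python3 -m inch '[[0,0,0.0005,0,1],[0,0,0.0005,0,1]]'; python3 rel.py .4313 .1302 .0778
```

```text
clock: 27.1
eef_pos: [0.4309, 0.1303, 0.078]
tool_rot: [0.5, 0.866, -0.0, -0.0]
ft_force: [0.4, 0.2, -0.8]
grip_width: 0.0144
clock: 27.35
eef_pos: [0.431, 0.1303, 0.0778]
tool_rot: [0.5, 0.866, 0.0, 0.0]
ft_force: [-1.3, -0.9, 2.6]
grip_width: 0.0146
clock 27.35 pos [0.431  0.1303 0.0778] jaw 30.0 F [-1.26 -0.94  2.56] M [-0.125  0.228 -0.021] g 0.0146
row [-0.0003  0.0001  0.    ] 0
```

Contact is at the same height as when it was gripped, so the flange is home. I'll release gradually, then lift.

```bash
python3 -m inch '[[0,0,0,0,0.8],[0,0,0,0,0.7],[0,0,0,0,0.5],[0,0,0,0,0.2],[0,0,0,0,0],[0,0,0,0,0],[0,0,0,0,0]]'; python3 -m inch '[[0,0,-0.02,0,0],[0,0,-0.06,0,0],[0,0,-0.1,0,0],[0,0,-0.12,0,0],[0,0,-0.12,0,0],[0,0,-0.12,0,0]]'; python3 rel.py .2 .43 .23
```

```text
clock: 28.22
eef_pos: [0.431, 0.1303, 0.0775]
tool_rot: [0.5, 0.866, 0.0, 0.0]
ft_force: [-0.2, -0.6, -0.1]
grip_width: 0.0856
clock: 28.98
eef_pos: [0.4303, 0.1301, 0.1964]
tool_rot: [0.5, 0.866, -0.001, -0.001]
ft_force: [0.1, -0.7, 0.2]
grip_width: 0.0854
clock 28.98 pos [0.4303 0.1301 0.1964] jaw 30.0 F [ 0.14 -0.74  0.19] M [-0.038  0.024 -0.013] g 0.0854
row [ 0.3748 -0.0495 -0.0333] 0
```

```bash
python3 -m inch '[[0.375,-0.05,-0.03,0,0],[0.375,-0.05,-0.03,0,0],[0.375,-0.05,-0.03,0,0],[0.375,-0.05,-0.03,0,0],[0.375,-0.05,-0.03,0,0],[0.375,-0.05,-0.03,0,0],[0.375,-0.05,-0.03,0,0],[0.375,-0.05,-0.03,0,0],[0.375,-0.05,-0.03,0,0],[0.375,-0.05,-0.03,0,0]]'
python3 - <<'E'
from look import *
a=snap('scene','s8.png'); b=snap('top','t8.png')
cv2.imwrite('pics/s8z.png',cv2.resize(a[180:480,220:430,::-1],None,fx=2,fy=2,interpolation=cv2.INTER_CUBIC))
t=b[150:340,150:500,::-1]; t0=cv2.imread('pics/top0.png')[150:340,150:500]
cv2.imwrite('pics/t8z.png',np.vstack([cv2.resize(x,None,fx=1.5,fy=1.5,interpolation=cv2.INTER_CUBIC) for x in(t0,t)]))
i0=cv2.imread('pics/scene0.png')[390:470,225:315]
cv2.imwrite('pics/cmp8.png',np.hstack([cv2.resize(x,None,fx=4,fy=4,interpolation=cv2.INTER_CUBIC) for x in(i0,a[390:470,225:315,::-1])]))
E
```

```text
clock: 30.22
eef_pos: [0.2011, 0.429, 0.2273]
tool_rot: [0.501, 0.865, -0.0, 0.0]
ft_force: [-0.3, -0.3, -0.0]
grip_width: 0.0852
```

View pics/s8z.png

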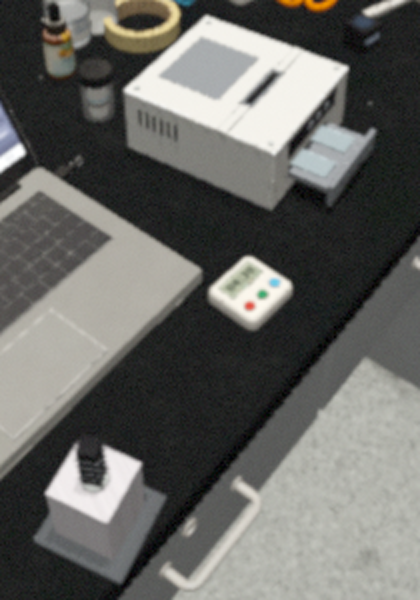

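View pics/t8z.png

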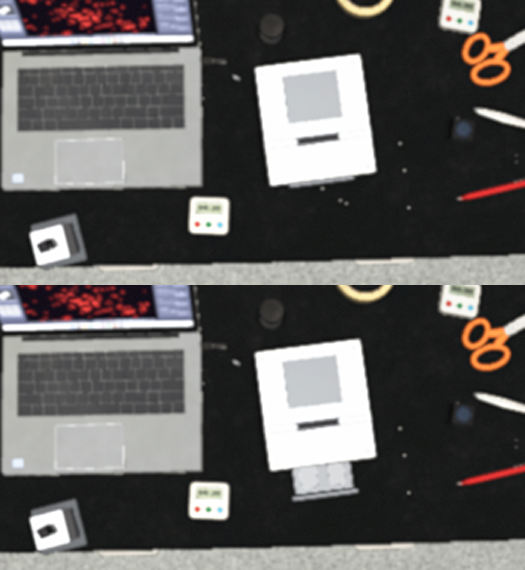

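View pics/cmp8.png

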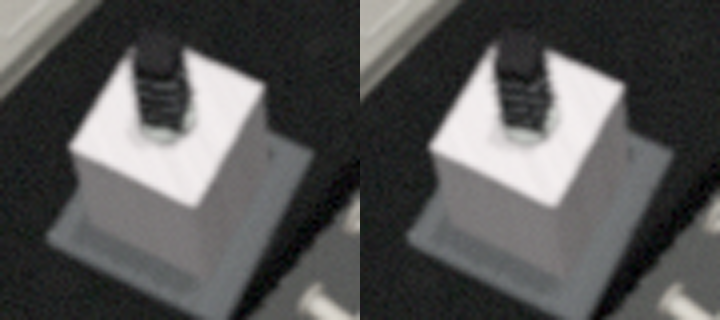

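Before and after match: the pin is home and upright, the tray is out, and the timer, cube and case are unmoved. I'm handing the job in.

```bash
python3 -c "
from workcell import bot
print(bot.job_done())"
```

```text
the job is handed in; nothing more can be done
None
```

The tray is out and the pin is back in its stand, fully home and upright. I handed the job in at about 30 s on the robot's clock.

- **Finding the latch:** I lifted the pin from its stand and lowered it through the slot. Eight spots on the rail stopped the tip at 25 mm. The tip then dropped into the pocket about 19 mm to the -y side of where I started feeling.
- **Pressing it:** The tip met the pad at 32 mm. I pressed in steps of at most 2 mm, and the tray sprang out near 6 to 7 mm of travel. The highest upward reading I saw was about 7 N, against the 25 N limit.
- **Returning the pin:** It went into the hole without resistance. The flange touched at the same TCP height (77.8 mm) as when I first gripped the pin.

**Last checks:** The final pictures show the tray out, and the pin seated as it was at the start. The timer, filter cube and objective case look unmoved by eye. The arm was parked clear of everything with the gripper open.

**What disagreed or is less certain:**
- The two cameras gave different angles for the pin's handle, 16° and 40°. I gripped at 30° and the jaws squared it up.
- The network's pin-tip point was up to about 4 mm from my own reading, so I went by the picture.
- I read the force only at the end of each call, so short peaks in between were not seen.

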